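# Set the stirrer's speed selector to its green dot and start it

## Robot

A 6-joint arm with a two-finger parallel gripper is mounted at the origin on a cart in front of the work surface, level with it; the furniture and walls round the work are solid. World frame = base frame: x ahead of the robot, y to its left, z up, the work surface at z = 0. Lengths are in mm, angles in rad, forces in N, time in s.
With the tool pointing down it reaches from about 325 to 900 mm from the base axis. Payload 6.1 kg.
Tool frame: the origin (TCP) lies on the mounting face of the last link; the fingertips stand 173 mm ahead of it and the grasp point (between the pads) lies 155 mm ahead of it (manip.hold_point_z is the distance from the TCP to the grasp point, in mm); z points along the fingers, y is the line along which they close (so a half turn about z gives the same grasp; the last joint's range is limited). The gripper opens to 85 mm and grips with 20 to 120 N. Pads are 22 mm wide; open, the fingers measure 114 mm over their backs; the gripper's body (76 mm by 85 mm) begins 54 mm behind the grasp point. The pads swing forward as they close: fully open they stand 13 mm farther back than shut.
Start: joints at [-1.398, 0.22, 1.526, -0, 1.395, -0.126], TCP at [183.977, -597.302, 404.7] pointing down, gripper open.
Joint ranges: [-2.98, 2.98], [-0.91, 2.08], [0.09, 2.57], [-1.24, 4.39], [0.2, 2.65], [-2.68, 2.68]. Speed limits (rad/s): [2.57, 2.57, 3.01, 3.14, 3.14, 3.14].

## Interface

Orientations are given as a unit quaternion [x, y, z, w].
In Python, from bench import get_obs, viewer, ticket, manip gives the robot as it stands.
- The arm moves only by the tool step_arm, never from a script. Its argument "plan" is a list that holds one entry, the list of rows, each a list of 4 numbers: the shift along the tool's x, y, z in units of 2.5 cm (1.0 is 2.5 cm), then the turn about the tool's z in units of 0.08 rad (1.0 is 0.08 rad). In form: [[[dx, dy, dz, twist], ...]]. A call has 1 to 12 rows; each row shifts and turns the commanded pose from where the row before left it, along the tool's axes as they then stand; what a row does not reach is not made up. A row lasts 1/12 s, in which the tool goes at most 41.7 mm and 7.16 degrees, less where a joint would pass 70% of its speed; a pose out of reach is approached as far as the arm can. A call with a number of a shift or a turn outside -1 to 1 is refused whole. A call with a gripper value outside its range is refused whole. "hand" is the closure, from 0 (fully open) to 1 (shut), set as the call begins (left out, the last holds). The fingers move at their own pace and stop on an object; "grip_force" is the grip in N (left out, the last holds). Time passes only in rows, so rows that do not move let the fingers close. It gives the time, the measured TCP pose, the force, the opening and the grip force at its end, in the units of the state.
- get_obs(): the state, without advancing time (a new reading comes with each control period).
- viewer.camera(name): name is "scene" or "side" or "wrist"; returns (picture, depth): 420x560x3 uint8, blue, green, red; 420x560 float32, mm along the optical axis (not along the pixel's ray), 0 where there is no reading.
- viewer.camera_params(name): a dict with "fx", "fy", "cx", "cy" (pixels), "rvec" (rotation vector, rad) and "tvec" (3), from world to camera coordinates, as OpenCV has them; the wrist camera has in their place "tool_from_camera" (4x4, takes a point from camera to tool coordinates, whose origin is the TCP and whose axes are the flange's). Camera axes: x right, y down, z forward; pixel columns grow to the right and rows downward; lengths in mm; the calibration is good to about 2 mm. A picture is of the moment at which its call begins: read the wrist's pose just before it. camera_params takes no time and is no camera call.
- ticket.finish_job(): hands the job in; it is judged then, once.
The state is a dict: "time_s": time; "joints": joint angles; "qd": joint speeds; "joint_efforts": joint torques, N m; "tool_pos": TCP position; "eef_rot": TCP orientation; "contact_force": force on the tool from outside, world axes, zero at the start; "torque": the same for the moment, N m; "width": finger opening in mm; "grasp_force": force on a finger pad.
Only numpy, scipy, OpenCV 4.12 (cv2) and the standard library are available. Lean on these libraries where they do the work, as an engineer would, in place of code of your own. Each camera call takes 0.05 s, during which the arm holds its last target. There are 200 camera calls.

## Task

Set the magnetic stirrer for this beaker and start it: with a fingertip, push the speed selector's pointer handle round from the side until it has clicked into the position at the green dot, and only then press the white start key all the way down and let it come up again. Push gently and never take the handle between the fingers, and leave the beaker on the stirrer and the things standing round it where they are.

Things in the scene. Friction and masses are not known exactly. Their poses are not given: they have to be found in the camera images.
- stirrer: Magnetic stirrer, light grey, 280 x 200 mm, fixed; origin: centre of its underside on the desk; x from its control deck to its stirring plate, y to its left, z up. Dark flat deck: x = -0.135 to -0.005, top 55 mm above the desk; on it the selector (x = -0.070, y = 0.024) and the start key (x = -0.070, y = -0.072). Rear part: x = -0.005 to 0.140, 78 mm high, with the white stirring plate.
- selector_axis (a point): The selector's vertical axis where it meets the deck surface (55 mm above the desk); fixed to the stirrer, axes as the stirrer's.
- selector_top (a point): Point on the selector's axis at the top of its handle, 37 mm above the deck; x axis along the handle to its pointer end, z up. Handle: light grey upright bar, 7 to 37 mm above the deck, 12 mm wide from the axis to the pointer end 42 mm out (black line on top), 18 mm wide in the tail 25 mm out on the other side. Under it a round black skirt, radius 24 mm, top 7.5 mm above the deck.
- selector_tip (a point): The pointer end of the handle: 42 mm from the axis, at the handle's top (37 mm above the deck).
- selector (a joint): Angle, clockwise positive from above; 9 click positions at k x 0.628 rad (36 deg), k = 0 to 8, a white mark at each, stops at both ends. k = 0 points 144 deg anticlockwise of the stirrer's x, k = 4 along x, k = 8 144 deg clockwise. A spring draws the handle into the nearest click and holds it; past half-way it snaps to the next. About 0.13 N m turns it. Starts at rest at one of k = 3 to 6.
- dot_green: Green round dot sticker, 16 mm across, flat on the deck, 60 mm from the selector's axis, just outside one of the marks; the origin is its centre. The four dots sit outside the marks k = 1, 2, 7 and 8, in an order that changes from run to run.
- dot_yellow: Yellow dot sticker of the same kind, for another vessel: not wanted here.
- dot_red: Red dot sticker of the same kind: not wanted here.
- dot_blue: Blue dot sticker of the same kind: not wanted here.
- start_top (a point): Centre of the top of the white round start key, 22 mm across, in a dark grey ring 38 mm across whose top is 6 mm above the deck; the top of the key is 10 mm above the deck. It moves straight down.
- start (a joint): Travel of the start key: 0 up, 0.004 m fully down, with a spring that needs 1.2 N to start and 4 N to go fully down; it comes up by itself.
- beaker: Empty glass beaker, 72 mm across, 90 mm tall, loose on the stirring plate (its foot 78 mm above the desk, its rim 168 mm); the origin is the centre of its underside. It is about 140 mm behind the selector's axis. A white stirring bar lies in it.
- flask: Conical glass flask, 78 mm across, 135 mm tall, loose on the desk to the left of the stirrer; origin at the centre of its underside.
- reagent_b: White screw-cap bottle with a blue cap, 58 mm across, 123 mm tall, loose on the desk; origin at the centre of its underside.
- pen_2: Red and white marker pen, 135 mm long, 17 mm thick, lying on the desk; origin at the centre of its underside.
- tray_tube1: Sample tube with a blue cap, 100 mm long, 18 mm thick, lying on the desk; origin at the centre of its underside.

How it is judged (in metres and radians):
On the way, in this order (a step that is already met when the one before it is completed fails the run):
1. the selector's pointer rests at the green dot, the start key not yet pressed (horizontal distance between selector_tip and dot_green below 0.02 m and value of joint start below 0.001 m and velocity of joint selector between -0.1 and 0.1 rad/s), for 0.2 s.
2. the start key is pressed all the way down (horizontal distance between selector_tip and dot_green below 0.02 m and value of joint start above 0.003 m), for 0.05 s.
At the end, for the whole second after the job is handed in: The selector rests in the click position at the green dot (pointer within about 0.17 rad of the dot's direction), the start key is up again after having been fully down, and the beaker stands upright within 15 mm of where it stood (all of step 1 and distance of beaker from where it was at the start of the episode below 0.015 m and angle between beaker's own z axis and vertical below 0.1 rad); the robot touches nothing.
It fails at once if the start key is pressed while the selector is not at the green dot (horizontal distance between selector_tip and dot_green above 0.02 m and value of joint start above 0.0015 m).
It fails at once if the selector's handle is taken between the fingers (contact force between the fingers and stirrer above 0.5 N and y of the grasp point in the frame of selector_top between -0.007 and 0.007 m and x of the grasp point in the frame of selector_top between -0.04 and 0.05 m and z of the grasp point in the frame of selector_top below 0.004 m).
It fails at once if the fingers push on the stirrer's controls or case with more than 40 N (contact force between the fingers and stirrer above 40 N).
It fails at once if the beaker is pushed along or lifted (distance of beaker from where it was at the start of the episode above 0.02 m).
It fails at once if a thing standing round the stirrer is pushed away or lifted (distance of any of flask, reagent_b, pen_2, tray_tube1 from where it was at the start of the episode above 0.025 m).
It also fails if it takes over 45 s, if anything falls off the work surface, if the arm or the gripper's body presses on something with over 40 N, if the wrist force passes 120 N, or if a joint passes its speed limit or range.

## Working session

There is one attempt and no reset: what is moved stays moved. The work goes in short steps, Python scripts to look and compute and a tool call to move; the robot and the scene stay as the last step left them, time stands still between calls to the robot, and variables do not carry over. Pictures are saved under pics/ and viewed, at most 11 in all, crops included, and the job is handed in when it is done.

Besides the shell and the picture viewer there is one more tool, called after "Emit:" as name([rows], argument=value, ...), one row to a line, values as JSON. step_arm: Moves the arm, as the interface text tells. Its arguments: {"type":"object","properties":{"plan":{"type":"array","items":{"type":"array","items":{"type":"array","items":{"type":"number","minimum":-1,"maximum":1}}}},"hand":{"type":"number"},"grip_force":{"type":"number"}},"required":["plan"]}

```bash
mkdir -p pics; ls; python3 - <<'E'
from bench import get_obs, viewer
import cv2,numpy as np
o=get_obs();print(o)
for n in("scene","side"):
    p,d=viewer.camera(n);cv2.imwrite(f"pics/{n}1.png",p);np.savez(f"{n}1.npz",p=p,d=d)
    print(viewer.camera_params(n))
print(viewer.camera_params("wrist"))
E
```

```text
pics
{'time_s': 0.0, 'joints': array([-1.39812121e+00,  2.21181430e-01,  1.52762472e+00,  4.88341573e-06,
        1.39466691e+00, -1.26116778e-01]), 'qd': array([-0.00132429,  0.00084669,  0.00129066, -0.00117252, -0.00074884,
        0.00115133]), 'joint_efforts': array([-7.08940825e-04, -4.96893454e+01, -3.89399886e+01, -2.44711900e-04,
        1.09459832e-02, -3.17317006e-05]), 'tool_pos': array([ 183.91844776, -597.04098451,  403.61939911]), 'eef_rot': array([ 9.88860793e-01,  1.48840343e-01, -1.94823517e-05, -9.40006932e-04]), 'contact_force': array([0.09909656, 0.88783436, 0.32829842]), 'torque': array([-0.00716921,  0.04422061,  0.0197764 ]), 'grasp_force': 0.0, 'width': 85.56868793678821}
{'fx': 454.87409969441444, 'fy': 454.87409969441444, 'cx': 281.27015044748913, 'cy': 213.55345234851924, 'rvec': array([ 0.58987458, -2.57231349,  1.26502877]), 'tvec': array([ 464.67848242,  215.60192917, 1069.02193304])}
{'fx': 494.77669970483066, 'fy': 494.77669970483066, 'cx': 281.4042773532819, 'cy': 211.1087376298424, 'rvec': array([ 2.1525978 , -0.16065139,  0.09043475]), 'tvec': array([-498.34622406,  115.28757578, 1404.67638759])}
{'fx': 370.334851580262, 'fy': 370.334851580262, 'cx': 273.69752491261653, 'cy': 211.82289209989662, 'tool_from_camera': array([[ 4.23059983e-06, -9.59524797e-01, -2.81624154e-01,
         7.16319343e+01],
       [ 9.99999841e-01, -1.54855265e-04,  5.42631247e-04,
        -1.33533628e+00],
       [-5.64279120e-04, -2.81624111e-01,  9.59524644e-01,
         3.05886667e+01],
       [ 0.00000000e+00,  0.00000000e+00,  0.00000000e+00,
         1.00000000e+00]])}
```

View pics/scene1.png

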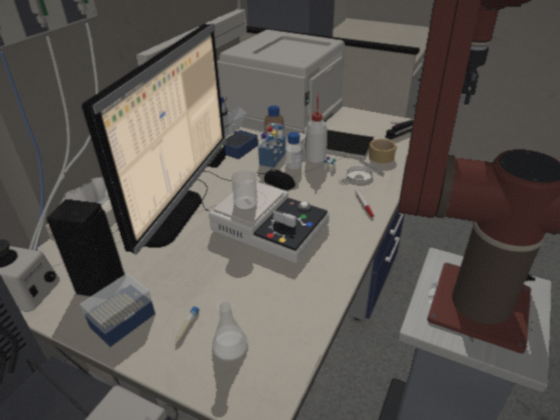

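View pics/side1.png

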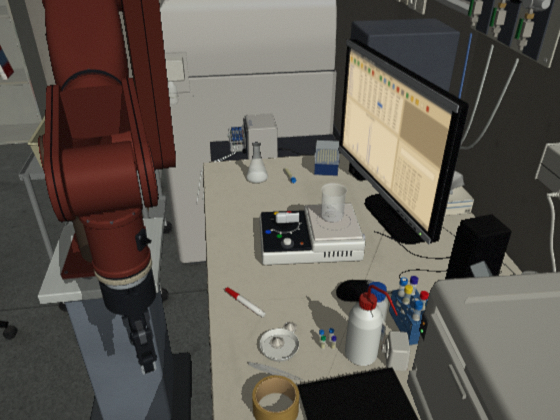

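The scene view shows the stirrer at about (270,220), with the handle at (285,220) and the dots near (300,215), (270,235) and (283,240). The side view shows the deck at about (288,230), with the flask and the pen clear of it. Next I'll enlarge the deck and locate the points.

```bash
cat > h.py <<'E'
import cv2,numpy as np
from bench import get_obs,viewer
from scipy.spatial.transform import Rotation as Ro
def cam(n,obs=None):
    c=viewer.camera_params(n);K=np.array([[c['fx'],0,c['cx']],[0,c['fy'],c['cy']],[0,0,1]])
    if n=="wrist":
        T=np.eye(4);T[:3,:3]=Ro.from_quat(obs['eef_rot']).as_matrix();T[:3,3]=obs['tool_pos'];T=T@c['tool_from_camera'];R=T[:3,:3].T;return K,R,-R@T[:3,3]
    return K,cv2.Rodrigues(c['rvec'])[0],c['tvec']
def onplane(n,uv,z,obs=None):
    K,R,t=cam(n,obs);C=-R.T@t;d=R.T@np.linalg.inv(K)@np.array([uv[0],uv[1],1.]);return C+d*(z-C[2])/d[2]
def proj(n,P,obs=None):
    K,R,t=cam(n,obs);q=K@(R@np.asarray(P,float)+t);return q[:2]/q[2]
E
python3 - <<'E'
from h import *
a=np.load("scene1.npz")['p'][175:260,205:335];b=np.load("side1.npz")['p'][180:270,250:370]
A=cv2.resize(a,(780,510)[:2],interpolation=cv2.INTER_CUBIC)[:, :];B=cv2.resize(b,(780,585),interpolation=cv2.INTER_CUBIC)
cv2.imwrite("pics/a.png",A);cv2.imwrite("pics/b.png",B)
for n in("scene","side"):
    z=np.load(n+"1.npz");h=cv2.cvtColor(z['p'],cv2.COLOR_BGR2HSV)
    for c,(lo,hi) in dict(red=(0,8),yel=(22,34),green=(45,80),blue=(95,125)).items():
        m=cv2.inRange(h,(lo,110,60),(hi,255,255));x0,x1,y0,y1=(255,335,190,255) if n=="scene" else (255,312,200,262)
        M=np.zeros_like(m);M[y0:y1,x0:x1]=m[y0:y1,x0:x1]
        k,l,s,ce=cv2.connectedComponentsWithStats(M)
        for i in range(1,k):
            if s[i,4]>5: print(n,c,s[i,4],ce[i].round(1),onplane(n,ce[i],55).round(1))
E
```

```text
scene red 22 [269.7 235. ] [531.7  39.8  55. ]
scene yel 25 [281.8 239.7] [494.5  43.1  55. ]
scene green 14 [303.1 215.9] [485.5 -72.8  55. ]
scene blue 26 [309.1 223.8] [456.7 -47.9  55. ]
side red 7 [288.9 211.3] [533.7  47.5  55. ]
side yel 9 [275.1 212.8] [491.8  45.5  55. ]
side green 15 [278.9 235.6] [486.4 -69.3  55. ]
side blue 21 [267.6 231.6] [457.6 -45.7  55. ]
```

View pics/b.png

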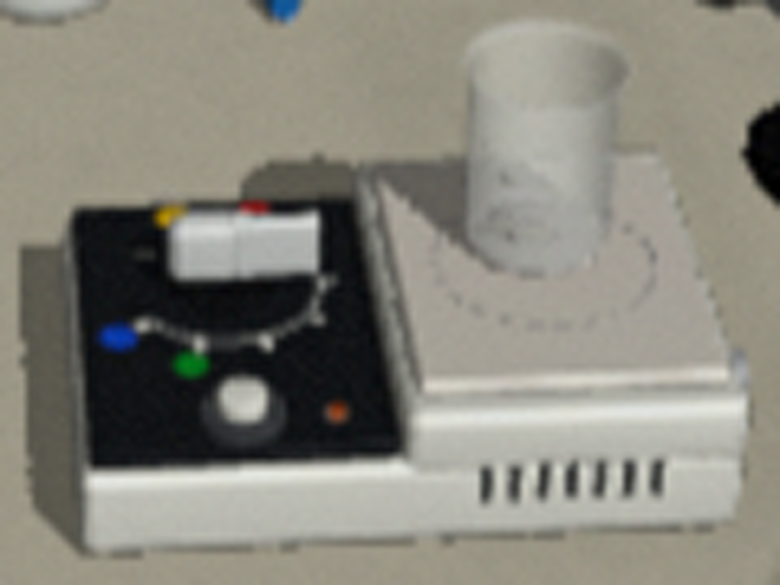

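View pics/a.png

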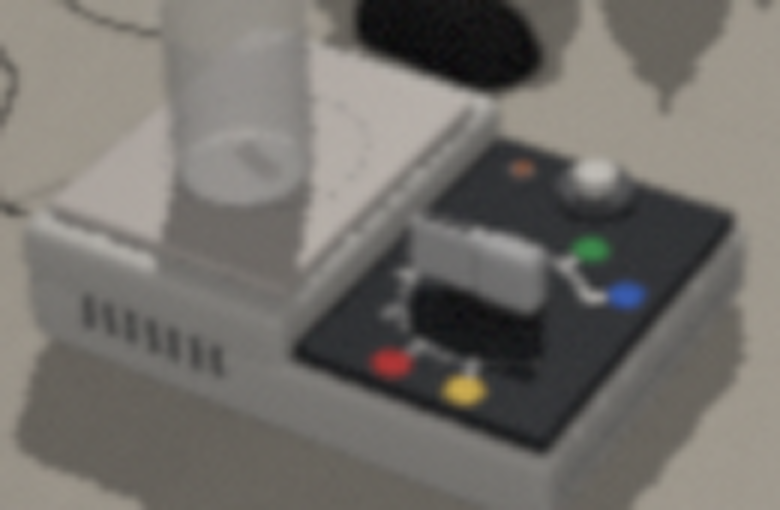

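Green is outside k = 7 and the handle is at k = 4, pointing towards the plate, so it needs 3 clicks clockwise. Next I'll fit the pose.

```bash
cat >> h.py <<'E'
AX=np.array([-70,24.]);R60=lambda k:AX+60*np.array([np.cos(np.radians(144-36*k)),np.sin(np.radians(144-36*k))])
def fit(ks,W):
    A=np.array([R60(k) for k in ks]);W=np.array(W)[:,:2];a=A-A.mean(0);w=W-W.mean(0)
    psi=np.arctan2((a[:,0]*w[:,1]-a[:,1]*w[:,0]).sum(),(a*w).sum());c,s=np.cos(psi),np.sin(psi);R=np.array([[c,-s],[s,c]])
    t=W.mean(0)-R@A.mean(0);return psi,R,t,(A@R.T+t-W)
E
python3 - <<'E'
from h import *
psi,R,t,e=fit([2,1,7,8],[[532,41.5],[493.5,43.5],[486,-71],[457,-46.8]])
print(np.degrees(psi),t,e.round(1))
for s in ([-70,24],[-70,-72],[-28,24],[-42,50],[70,24]): print(s,(R@s+t).round(1))
P=R@[-28,24]+t
print(proj("side",[*P,92]),proj("scene",[*P,92]))
E
```

```text
-4.058815321447212 [576.59346373 -43.71686465] [[-1.  -0.7]
 [ 0.5 -0.1]
 [-0.1  0.6]
 [ 0.6  0.2]]
[-70, 24] [508.5 -14.8]
[-70, -72] [ 501.7 -110.6]
[-28, 24] [550.4 -17.8]
[-42, 50] [538.2   9.1]
[70, 24] [648.1 -24.7]
[298.51994884 212.54771131] [272.96460452 210.11422161]
```

Emit:
step_arm([
  [[0,0,0,-1],[0,0,0,-1],[0,0,0,-1],[0,0,0,-1],[0,0,0,-1],[0,0,0,-1],[0,0,0,-1],[0,0,0,-1],[0,0,0,-1],[0,0,0,-1],[0,0,0,-1],[0,0,0,-1]],
], hand=1, grip_force=40)

```text
time_s: 1.1
tool_pos: [184.0, -597.1, 404.0]
eef_rot: [0.807, 0.59, 0.0, -0.001]
contact_force: [-0.3, 0.0, 0.1]
width: -0.0
grasp_force: 0.0
```

Emit:
step_arm([
  [[0,0,0,-1],[0,0,0,-1],[0,0,0,-1],[0,0,0,-0.07],[0,0,0,0]],
])

```text
time_s: 1.52
tool_pos: [184.0, -597.2, 404.2]
eef_rot: [0.731, 0.683, 0.0, -0.0]
contact_force: [-0.1, 0.3, 0.6]
width: -0.3
grasp_force: 0.0
```

```bash
cat >> h.py <<'E'
PSI,RS,TS,_=fit([2,1,7,8],[[532,41.5],[493.5,43.5],[486,-71],[457,-46.8]])
def togo(target,yaw=None,o=None):
    "shift in tool axes in row units (25 mm), turn in units of 0.08 rad"
    o=o or get_obs();M=Ro.from_quat(o['eef_rot']).as_matrix();y=np.arctan2(M[1,0],M[0,0])
    d=M.T@(np.array(target)-o['tool_pos'])/25
    print('t',o['time_s'],'pos',o['tool_pos'].round(1),'yaw',np.degrees(y).round(2),'F',o['contact_force'].round(1),'togo',d.round(2), 'twist',None if yaw is None else ((y-yaw)/.08).round(2))
def st(x,y,z,extra=173): return [*(RS@[x,y]+TS),z+extra]
E
python3 -c "
from h import *
togo(st(-42,60,190),PSI+np.pi/2)"
```

```text
t 1.5167 pos [ 184.  -597.2  404.2] yaw 86.08 F [-0.1  0.3  0.6] togo [25.56 12.48  1.67] twist 0.03
```

Emit:
step_arm([
  [[0.95,0.46,0,0],[0.95,0.46,0,0],[0.95,0.46,0,0],[0.95,0.46,0,0],[0.95,0.46,0,0],[0.95,0.46,0,0],[0.95,0.46,0,0],[0.95,0.46,0,0],[0.95,0.46,0,0],[0.95,0.46,0,0],[0.95,0.46,0,0],[0.95,0.46,0,0]],
])

```text
time_s: 2.52
tool_pos: [340.9, -320.8, 404.7]
eef_rot: [0.731, 0.682, 0.0, 0.0]
contact_force: [0.8, -0.1, -0.3]
width: -0.3
grasp_force: 0.0
```

Emit:
step_arm([
  [[0.95,0.46,0,0],[0.95,0.46,0,0],[0.95,0.46,0,0],[0.95,0.46,0,0],[0.95,0.46,0,0],[0.95,0.46,0,0],[0,0,0,0],[0,0,0,0]],
])

```text
time_s: 3.18
tool_pos: [419.2, -183.5, 404.7]
eef_rot: [0.73, 0.684, -0.0, -0.0]
contact_force: [0.0, 0.6, -0.1]
width: -0.1
grasp_force: 0.0
```

```bash
python3 - <<'E'
from h import *
o=get_obs();p,d=viewer.camera("wrist");togo(st(-42,60,190),PSI+np.pi/2,o)
np.savez("w1.npz",p=p,d=d);
for k,c in((7,(0,255,0)),(8,(255,0,0)),(2,(0,0,255)),(1,(0,255,255))):
    u=proj("wrist",[*(RS@R60(k)+TS),55],o);print(k,u.round(1));cv2.drawMarker(p,tuple(int(v) for v in u),c,0,14,1)
for q in ((-70,24,92),(-28,24,92),(-70,-72,65)): u=proj("wrist",st(*q,0),o);print(u);cv2.drawMarker(p,tuple(int(v) for v in u),(255,0,255),0,14,1)
cv2.imwrite("pics/w1.png",p)
E
```

```text
t 3.1833 pos [ 419.2 -183.5  404.7] yaw 86.26 F [ 0.   0.6 -0.1] togo [8.4  4.25 1.66] twist 0.07
7 [348.9  44.5]
8 [312.   13.7]
2 [ 411.6 -130.9]
1 [ 359.  -131.3]
[393.78231637 -58.77003565]
[457.98955432 -58.33925081]
[371.50942713  95.88292163]
```

View pics/w1.png

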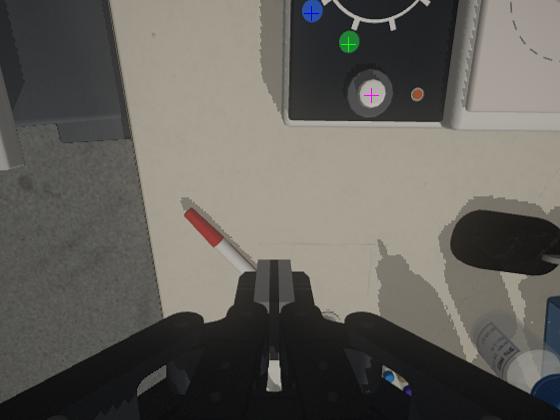

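The wrist view matches the fit within about 2 mm: green is at (349,42) and the key at (371,95). Next I'll move beside the handle.

Emit:
step_arm([
  [[0.93,0.46,0,0],[0.93,0.46,0,0],[0.93,0.46,0,0],[0.93,0.46,0,0],[0.93,0.46,0,0],[0.93,0.46,0.3,0],[0.93,0.46,0.3,0],[0.93,0.46,0.4,0],[0.96,0.41,0.66,0],[0,0,0,0],[0,0,0,0]],
])

```text
time_s: 4.15
tool_pos: [534.7, 18.0, 361.8]
eef_rot: [0.73, 0.683, -0.001, -0.001]
contact_force: [0.0, -0.6, -0.1]
width: -0.1
grasp_force: 0.0
```

```bash
python3 - <<'E'
from h import *
o=get_obs();p,d=viewer.camera("side");togo(st(-45,60,74),PSI+np.pi/2,o)
cv2.imwrite("pics/s2.png",cv2.resize(p[60:300,200:430],(767,800*3//4),interpolation=cv2.INTER_CUBIC))
E
```

```text
t 4.15 pos [534.7  18.  361.8] yaw 86.19 F [ 0.  -0.6 -0.1] togo [0.06 0.06 4.59] twist 0.05
```

View pics/s2.png

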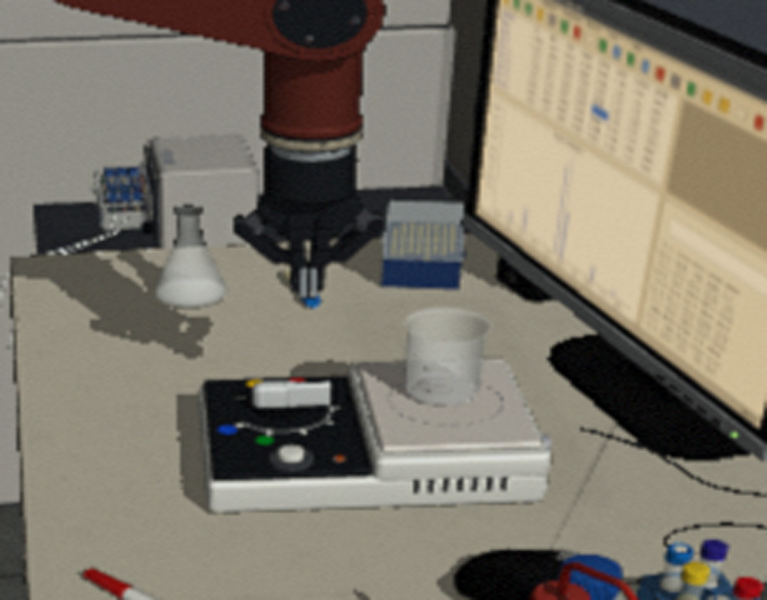

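The side view shows the closed fingers' knuckles spread wide along the closing line, at crop (240–385, 225), which would come close to the beaker rim. I'll turn the tool 90° so they spread away from the beaker, and keep that yaw throughout.

Emit:
step_arm([
  [[0,0,0,-1],[0,0,0,-1],[0,0,0,-1],[0,0,0,-1],[0,0,0,-1],[0,0,0,-1],[0,0,0,-1],[0,0,0,-1],[0,0,0,-1],[0,0,0,-1]],
])

```text
time_s: 5.03
tool_pos: [534.8, 16.3, 364.4]
eef_rot: [0.406, 0.914, -0.0, 0.001]
contact_force: [-0.4, 0.4, -0.3]
width: -0.0
grasp_force: 0.0
```

Emit:
step_arm([
  [[0,0,0,-1],[0,0,0,-1],[0,0,0,-1],[0,0,0,-1],[0,0,0,-1],[0,0,0,-1],[0,0,0,-1],[0,0,0,-1],[0,0,0,-1],[0,0,0,-0.6],[0,0,0,0]],
])

```text
time_s: 5.95
tool_pos: [534.8, 16.5, 364.3]
eef_rot: [0.035, 0.999, -0.0, 0.001]
contact_force: [0.2, -0.1, 1.5]
width: -0.2
grasp_force: 0.0
```

```bash
cat >> h.py <<'E'
def C(phi,r=32,hx=11,hy=11):
    f=np.radians(phi);h=np.array([np.cos(f),np.sin(f)]);n=np.array([-h[1],h[0]])
    return AX+r*h+(6+hx*abs(n[0])+hy*abs(n[1]))*n
E
python3 - <<'E'
from h import *
o=get_obs()
print('flask',(RS.T@(onplane("side",(257,178),0)[:2]-TS)).round(0))
togo(st(-38,55,74),PSI+np.pi,o)
prev=np.array([-38,55.])
for f in (0,*range(-8,-105,-8)):
    c=C(f);print(f,c.round(1),'row',((c-prev)*[-1,1]/25).round(2));prev=c   # tool x = -stirrer x, tool y = +stirrer y
M=Ro.from_quat(o['eef_rot']).as_matrix();print((RS.T@M[:2,:2]).round(2))
E
```

```text
flask [-134.  391.]
t 5.95 pos [534.8  16.5 364.3] yaw 175.98 F [ 0.2 -0.1  1.5] togo [-0.31 -0.08  4.69] twist 0.01
0 [-38.  41.] row [-0.   -0.56]
-8 [-35.7  37.8] row [-0.09 -0.13]
-16 [-33.8  34. ] row [-0.08 -0.15]
-24 [-32.4  29.7] row [-0.06 -0.17]
-32 [-31.7  25. ] row [-0.03 -0.19]
-40 [-31.7  19.9] row [ 0.  -0.2]
-48 [-32.6  14.6] row [ 0.04 -0.21]
-56 [-34.5   9.4] row [ 0.08 -0.21]
-64 [-37.4   4.3] row [ 0.12 -0.2 ]
-72 [-41.2  -0.3] row [ 0.15 -0.18]
-80 [-46.   -4.3] row [ 0.19 -0.16]
-88 [-51.5  -7.4] row [ 0.22 -0.12]
-96 [-55.4  -9.7] row [ 0.15 -0.09]
-104 [-59.  -11.7] row [ 0.15 -0.08]
[[-1. -0.]
 [-0.  1.]]
```

Emit:
step_arm([
  [[-0.31,-0.08,0.7,0],[0,0,0.9,0],[0,0,0.9,0],[0,0,0.8,0],[0,0,0.7,0],[0,0,0.45,0],[0,0,0.24,0],[0,0,0,0],[0,0,0,0]],
])

```text
time_s: 6.7
tool_pos: [542.8, 15.3, 246.7]
eef_rot: [0.035, 0.999, -0.0, 0.0]
contact_force: [0.3, 0.4, -0.5]
width: 0.3
grasp_force: 0.0
```

Emit:
step_arm([
  [[0,-0.28,0,0],[0,-0.28,0,0],[-0.09,-0.13,0,0],[-0.08,-0.15,0,0],[-0.06,-0.17,0,0],[-0.03,-0.19,0,0],[0,0,0,0]],
])

```text
time_s: 7.28
tool_pos: [547.1, -15.8, 246.1]
eef_rot: [0.035, 0.999, -0.0, 0.0]
contact_force: [0.5, -0.2, 0.0]
width: -0.4
grasp_force: 0.0
```

```bash
python3 - <<'E'
from h import *
o=get_obs();p,d=viewer.camera("side");togo(st(*C(-32),74),PSI+np.pi,o)
cv2.imwrite("pics/s3.png",cv2.resize(p[120:270,230:380],(600,600),interpolation=cv2.INTER_CUBIC))
E
```

```text
t 7.2833 pos [547.1 -15.8 246.1] yaw 176.0 F [ 0.5 -0.2  0. ] togo [ 0.01 -0.03 -0.04] twist 0.01
```

View pics/s3.png

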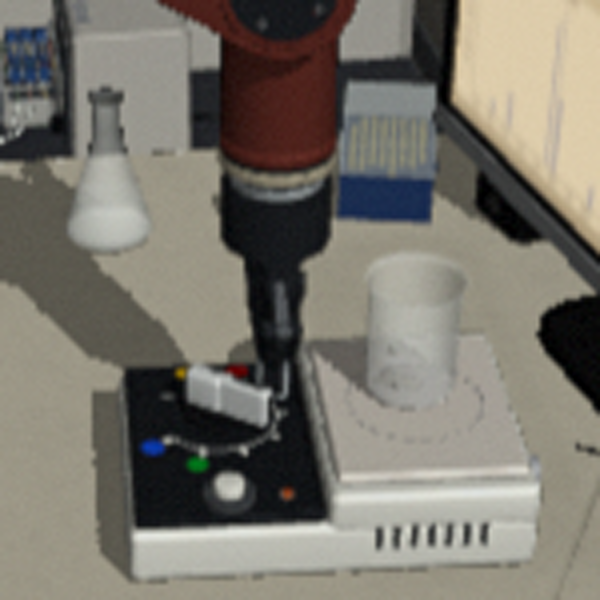

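The handle now points at k = 5 (tip near crop (270,410)) and the beaker stands clear. I'll carry on.

Emit:
step_arm([
  [[0,-0.2,0,0],[0.04,-0.21,0,0],[0.08,-0.21,0,0],[0.12,-0.2,0,0],[0.15,-0.18,0,0],[0.19,-0.16,0,0],[0.22,-0.12,0,0],[0.15,-0.09,0,0],[0.08,-0.04,0,0],[0,0,0,0],[0,0,0,0]],
])

```text
time_s: 8.25
tool_pos: [518.5, -48.1, 246.0]
eef_rot: [0.035, 0.999, -0.0, -0.0]
contact_force: [-0.1, 0.8, 0.5]
width: -0.3
grasp_force: 0.0
```

```bash
python3 - <<'E'
from h import *
o=get_obs();p,d=viewer.camera("side");togo(st(*C(-104),74),PSI+np.pi,o)
cv2.imwrite("pics/s4.png",cv2.resize(p[120:270,230:380],(600,600),interpolation=cv2.INTER_CUBIC))
E
```

```text
t 8.25 pos [518.5 -48.1 246. ] yaw 176.03 F [-0.1  0.8  0.5] togo [ 0.05 -0.13 -0.04] twist 0.02
```

View pics/s4.png

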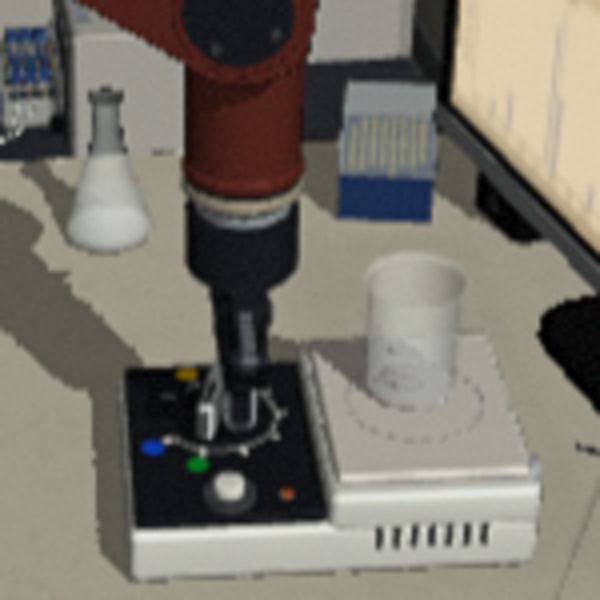

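The pointer now points towards the green dot with no contact force. I'll back off, lift, go over the key and check the angle by projection.

Emit:
step_arm([
  [[-0.3,0,0,0],[-0.2,0,0,0],[0,0,-0.6,0],[0,0,-0.9,0],[0,0,-0.9,0],[0.2,-0.6,0,0],[0.2,-0.9,0,0],[0.3,-0.9,0,0],[0,0,0,0],[0,0,0,0]],
])

```text
time_s: 9.13
tool_pos: [509.9, -108.3, 306.1]
eef_rot: [0.036, 0.999, 0.0, 0.0]
contact_force: [0.2, -0.0, -1.0]
width: -0.3
grasp_force: 0.0
```

```bash
python3 - <<'E'
from h import *
o=get_obs();p,d=viewer.camera("scene");togo(st(-70,-74,75),PSI+np.pi,o)
for k,c in ((6,(0,0,255)),(7,(0,255,0)),(8,(255,0,0))):
    f=np.radians(144-36*k);u=proj("scene",st(-70+42*np.cos(f),24+42*np.sin(f),92,0));print(k,u.round(1))
    cv2.circle(p,tuple(int(round(v*16)) for v in u),16,c,1,cv2.LINE_AA,4)
cv2.imwrite("pics/c5.png",cv2.resize(p[165:265,205:335],(780,600),interpolation=cv2.INTER_CUBIC))
E
```

```text
t 9.1333 pos [ 509.9 -108.3  306.1] yaw 175.92 F [ 0.2 -0.  -1. ] togo [ 0.32 -0.19  2.32] twist -0.0
6 [289.7 205.5]
7 [298.  208.3]
8 [302.2 213.6]
```

View pics/c5.png

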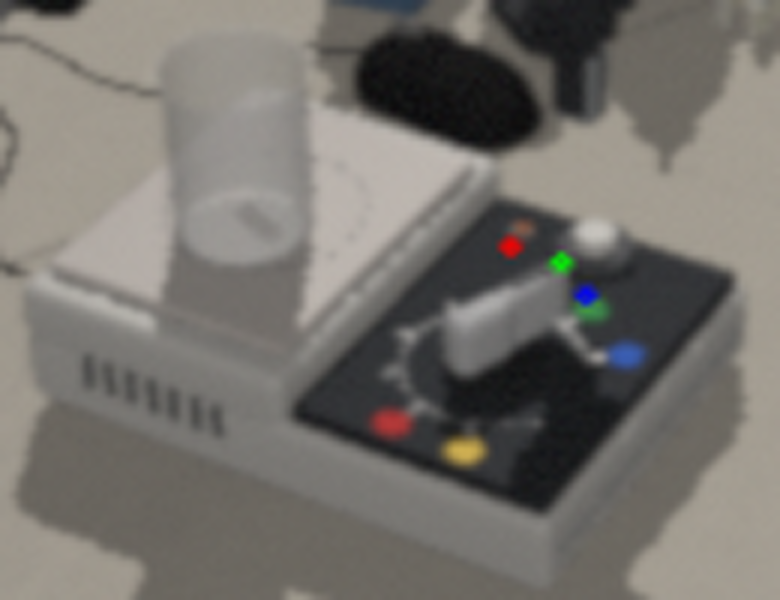

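The handle's tip sits at the projected k = 7 point (562,262), so it is at green. Now I'll press the key.

Emit:
step_arm([
  [[0.32,-0.19,0.6,0],[0,0,0.9,0],[0,0,0.5,0],[0,0,0.3,0],[0,0,0,0],[0,0,0,0]],
])

```text
time_s: 9.68
tool_pos: [501.7, -111.2, 248.4]
eef_rot: [0.034, 0.999, 0.0, -0.0]
contact_force: [-1.0, -0.4, 0.2]
width: 0.2
grasp_force: 0.0
```

Emit:
step_arm([
  [[0,0,0.15,0],[0,0,0.15,0],[0,0,0.1,0],[0,0,0.06,0],[0,0,0,0],[0,0,0,0]],
])

```text
time_s: 10.18
tool_pos: [502.0, -111.9, 238.4]
eef_rot: [0.035, 0.999, -0.0, 0.001]
contact_force: [-0.1, 1.4, 7.1]
width: 0.1
grasp_force: 3.5
```

```bash
python3 -c "
from h import *
togo(st(-70,-74,61),PSI+np.pi)"
```

```text
t 10.1833 pos [ 502.  -111.9  238.4] yaw 176.03 F [-0.1  1.4  7.1] togo [ 0.02 -0.03  0.18] twist 0.02
```

Emit:
step_arm([
  [[0,0,0.06,0],[0,0,0,0],[0,0,0,0]],
])

```text
time_s: 10.43
tool_pos: [502.2, -111.9, 238.2]
eef_rot: [0.035, 0.999, -0.0, 0.001]
contact_force: [-4.7, 2.9, 17.8]
width: -0.0
grasp_force: 8.8
```

Emit:
step_arm([
  [[0,0,0.06,0],[0,0,0,0],[0,0,0,0]],
])

```text
time_s: 10.68
tool_pos: [502.3, -111.9, 238.0]
eef_rot: [0.034, 0.999, -0.0, 0.001]
contact_force: [-10.3, 3.9, 29.2]
width: 0.3
grasp_force: 14.1
```

Emit:
step_arm([
  [[0,0,-0.08,0],[0,0,0,0]],
])

```text
time_s: 10.85
tool_pos: [502.1, -111.9, 238.2]
eef_rot: [0.035, 0.999, -0.0, 0.001]
contact_force: [-4.5, 3.2, 14.6]
width: 0.2
grasp_force: 7.4
```

```bash
python3 - <<'E'
from h import *
o=get_obs();p,d=viewer.camera("side");togo(st(-70,-74,61),PSI+np.pi,o)
a=cv2.resize(p[190:260,250:330],(800,700),interpolation=cv2.INTER_CUBIC)[:600]
cv2.imwrite("pics/s6.png",a)
for z in (61,65): print(z,[((proj("side",st(x,-74,z,0))-[250,190])*10).round(0) for x in(-81,-59)])
E
```

```text
t 10.85 pos [ 502.1 -111.9  238.2] yaw 176.03 F [-4.5  3.2 14.6] togo [ 0.02 -0.03  0.17] twist 0.02
61 [array([327., 529.]), array([408., 525.])]
65 [array([327., 517.]), array([408., 514.])]
```

View pics/s6.png

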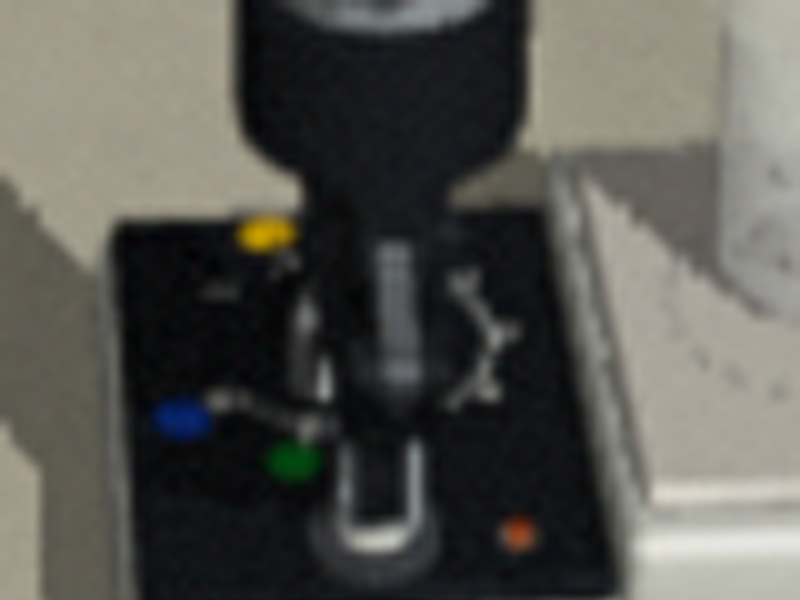

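The finger stands centred on the key at (380,510), and the handle is not in the way. I'll rise in 1 mm steps, because the spring force will show whether the key was bottomed.

Emit:
step_arm([
  [[0,0,-0.08,0],[0,0,0,0],[0,0,0,0]],
])

```text
time_s: 11.15
tool_pos: [502.0, -111.8, 238.8]
eef_rot: [0.035, 0.999, -0.0, 0.001]
contact_force: [3.0, 0.5, 3.0]
width: -0.1
grasp_force: 1.8
```

Emit:
step_arm([
  [[0,0,-0.05,0],[0,0,0,0],[0,0,0,0]],
])

```text
time_s: 11.4
tool_pos: [501.5, -111.9, 239.4]
eef_rot: [0.035, 0.999, -0.0, 0.0]
contact_force: [1.9, -0.3, 3.0]
width: -0.3
grasp_force: 1.6
```

Emit:
step_arm([
  [[0,0,-0.04,0],[0,0,0,0],[0,0,0,0]],
])

```text
time_s: 11.65
tool_pos: [501.2, -111.8, 240.1]
eef_rot: [0.035, 0.999, -0.0, -0.0]
contact_force: [1.7, -1.9, 2.4]
width: 0.2
grasp_force: 1.3
```

Emit:
step_arm([
  [[0,0,-0.04,0],[0,0,0,0],[0,0,0,0]],
])

```text
time_s: 11.9
tool_pos: [501.0, -111.7, 241.0]
eef_rot: [0.035, 0.999, 0.0, -0.0]
contact_force: [1.4, -0.4, 1.5]
width: -0.0
grasp_force: 1.0
```

Emit:
step_arm([
  [[0,0,-0.04,0],[0,0,0,0],[0,0,0,0]],
])

```text
time_s: 12.15
tool_pos: [501.0, -111.6, 241.9]
eef_rot: [0.035, 0.999, 0.0, -0.001]
contact_force: [-0.7, -0.7, 0.4]
width: -0.0
grasp_force: 0.7
```

Emit:
step_arm([
  [[0,0,-0.06,0],[0,0,0,0],[0,0,0,0]],
])

```text
time_s: 12.4
tool_pos: [501.0, -111.5, 243.4]
eef_rot: [0.035, 0.999, 0.0, -0.0]
contact_force: [-0.0, 0.4, -0.5]
width: 0.2
grasp_force: 0.0
```

The spring followed the finger through about 4 mm (238.2 to 242), so the key was fully down and has come up. Next I'll retreat and check the handle numerically.

Emit:
step_arm([
  [[0,0,-0.5,0],[0,0,-0.9,0],[0,0,-0.9,0],[0,-0.9,-0.9,0],[0,-0.9,0,0],[0,-0.9,0,0],[0,-0.9,0,0],[0,0,0,0],[0,0,0,0],[0,0,0,0]],
])

```text
time_s: 13.23
tool_pos: [494.8, -201.1, 323.2]
eef_rot: [0.035, 0.999, 0.0, -0.0]
contact_force: [-0.7, 0.4, 0.5]
width: -0.1
grasp_force: 0.0
```

```bash
python3 - <<'E'
from h import *
p,d=viewer.camera("scene")
b=cv2.imread("pics/c5.png");a=cv2.resize(p[165:265,205:335],(780,600),interpolation=cv2.INTER_CUBIC)
df=cv2.absdiff(a,b).max(2);print("diff handle",df[290:380,440:540].mean(),"beaker",df[40:260,160:310].mean(),"key",df[215:280,570:640].mean())
cv2.imwrite("pics/c7.png",a)
E
```

```text
diff handle 1.9211111111111112 beaker 1.9761515151515152 key 3.083956043956044
```

View pics/c7.png

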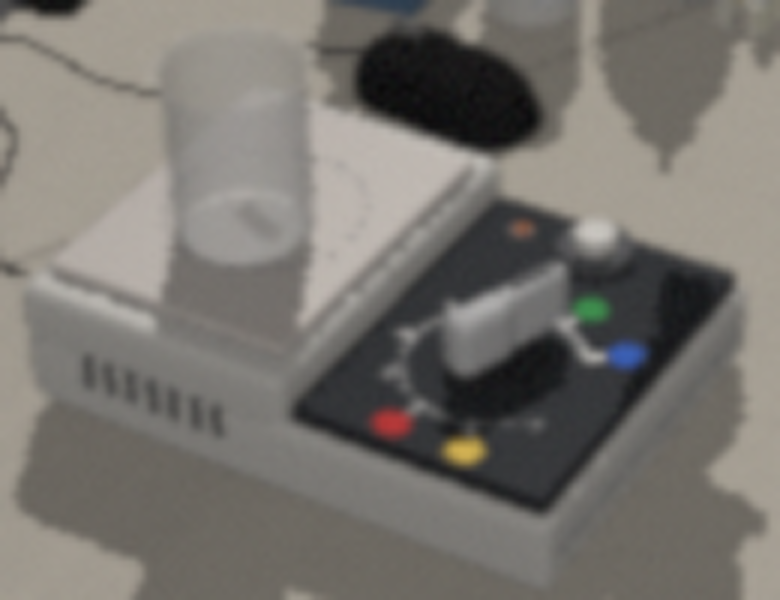

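The handle tip at (560,268) is still at k = 7, the key at (597,237) is up and the beaker has not moved.

```bash
python3 -c "
from bench import ticket
print(ticket.finish_job())"
```

```text
the job is handed in; nothing more can be done
None
```

The selector is clicked in at the green dot (k = 7), the start key was pressed fully down and came back up, the beaker did not move, and the job is handed in; no verdict came back.

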